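Pry open a slip-casting mould and slide it to the next station

TASK

With the thin-bladed knife from the tool board, lever up the hinged upper half of the plaster mould (do not start it with the gripper itself) and swing it fully back on its hinge, keeping everything off the soft grey casting inside. Only then slide the mould's carrier gently along its rails until it rests against the end stop. Leave the knife lying on its tool board, the mould open, and the other things on the bench undisturbed.

Things in the scene. Friction and masses are not known exactly. Their poses are not given: they have to be found in the camera images.
- track: Fixed slide track: two steel rails along its own y, 130 mm wide (x), from y = -170 to +150 mm. Origin at bench level; the carrier slides towards its +y. A steel end stop 30 mm high stands across the +y end, its near face at y = +125 mm. Rail tops are 12 mm above the bench.
- carrier (a joint): Travel of the wooden carrier along the track's +y, m: 0 to 0.13 = against the end stop. Starts within the first 30 mm. Sliding it takes about 6 N; it stays where left. Plate 130 x 130 x 12 mm (top 24 mm above the bench); on it the lower plaster half, 110 (x) x 120 (y) mm, from 24 to 64 mm above the bench. Its upper face at 64 mm is the parting plane.
- carrier_face (a point): Middle of the flat plaster end face of the lower half that looks to the track's -y, 44 mm above the bench; face 110 mm wide, 40 mm high: the place to push. Axes as the track: +y is the travel direction, into the mould.
- cover (a joint): Opening angle of the upper plaster half, rad: 0 shut, 1.57 upright, 1.85 fully back against its stop. Stiff hinge: it stays at any angle. Lifting it at the lip takes about 4 to 5 N at first. Cover 110 mm wide, 108 mm long from hinge to lip, 34 mm thick (top 98 mm above the bench when shut), 0.33 kg, hollow.
- cover_hinge (a point): On the hinge axis, middle of the cover's width, at the +y end of the mould, 64 mm above the bench. The axis is horizontal, along the track's x; the cover swings up and over towards the track's +y. Moves with the carrier; the point's axes turn with the cover.
- cover_lip (a point): Middle of the lower edge of the cover's free lip, at the -y end, 111 mm from the hinge, 9 mm above the parting plane (73 mm above the bench) when shut. Under the lip is the pry slot: 9 mm high, 80 mm wide (x), 25 mm deep (to +y), closed at its back by a wall. The lower half sticks out as a ledge 12 mm beyond the lip. Axes: the cover's; at angle 0 as the track's.
- board: Fixed wooden tool board, 260 (x) x 160 (y) x 15 mm; origin at the centre of its underside, top 15 mm above the bench.
- knife: Mould knife, 190 mm long, 0.13 kg, lying along its own x on the tool board: dark wooden handle 100 x 22 x 24 mm (x from -50 to +50 mm), steel blade 20 mm wide, 2.5 mm thick, flat and level, mid-plane 12 mm above the underside, sticking out to x = +140 mm. Origin at the centre of the handle's underside.
- knife_grip (a point): Point to grip the handle: 20 mm ahead of the handle's middle, at half height (12 mm above the underside); knife's axes. Handle is 22 mm wide across y.
- knife_tip (a point): Middle of the blade's square end, 120 mm ahead of knife_grip; knife's axes.
- rib: Bystander: flat wooden throwing rib, 150 x 36 x 10 mm, lying roughly parallel to the knife on the tool board, about 84 mm to one side of it (either side); origin at the centre of its underside.
- mould_half: Bystander: hollow old plaster mould half, 120 x 100 x 60 mm, on the bench beyond the track; origin at the centre of its underside.
- cup: Bystander: grey cast cup, 76 mm across, 85 mm tall, on the bench beyond the track; origin at the centre of its underside.
- cast_top (a point): Topmost point of the soft grey casting, a small vase 66 mm long (along x) and 40 mm across, lying half sunk in the lower half; it stands 20 mm above the parting plane, hidden under the shut cover, its near side 35 mm behind the lip edge. It is fixed in the mould and must not be touched. Axes as the track.
Things that resemble listed ones, but are neither listed nor needed, are in the scene too. There is more than one size of the knife; the job needs the middle-sized.

How it is judged:
By the outcome, as a careful person would: the job done as asked, in the order asked, and still so for the second after the job is handed in, with the robot touching nothing.
It also fails if it takes over 72 s, if anything falls off the work surface, if the arm or the gripper's body presses on something with over 40 N, if the wrist force passes 120 N, or if a joint passes its speed limit or range.

ROBOT

A 6-joint arm with a two-finger parallel gripper is mounted at the origin on the work surface. World frame = base frame: x ahead of the robot, y to its left, z up, the work surface at z = 0. Lengths are in m, angles in rad, forces in N, time in s.
With the tool pointing down it reaches from about 0.375 to 0.975 m from the base axis. Payload 3.8 kg.
Tool frame: the origin (TCP) lies midway between the tips of the shut fingers; the grasp point (between the pads) lies 19 mm behind it; z points along the fingers, y is the line along which they close (so a half turn about z gives the same grasp; the last joint's range is limited). The gripper opens to 85 mm and grips with 20 to 120 N. Pads are 22 mm wide; open, the fingers measure 114 mm over their backs; the gripper's body (76 mm by 85 mm) begins 54 mm behind the grasp point. The pads swing forward as they close: fully open they stand 13 mm farther back than shut.
Start: joints at [1.177, 0.264, 1.604, -0, 1.274, -0.037], TCP at [0.236, 0.632, 0.231] pointing down, gripper open.
Joint ranges: [-2.63, 2.63], [-0.94, 2.18], [0.31, 2.57], [-1.31, 4.45], [0, 2.66], [-2.55, 2.55]. Speed limits (rad/s): [2.57, 2.57, 3.14, 3.14, 3.14, 3.14].

INTERFACE

Orientations are given as a rotation vector (axis times angle).
In Python, from workcell import * gives the robot as it stands. The module is installed in compiled form; this text tells all that it offers.
- The arm moves only by the tool apply_moves, never from a script. Its arguments are lists of equal length, an entry for each row: "fingers": the opening, from 0 (shut) to 1 (fully open); "travel": the shift along the tool's x, y, z normalised to -1 to 1, where 1 is 0.05 m, a list of three; "rotation": the turn, a rotation vector about the tool's x, y, z normalised to -1 to 1, where 1 is 6 degrees, a list of three. In form: {"fingers": [fingers, ...], "travel": [[dx, dy, dz], ...], "rotation": [[ax, ay, az], ...]}. A call has 1 to 12 rows; each row shifts and turns the commanded pose from where the row before left it, along the tool's axes as they then stand; what a row does not reach is not made up. A row lasts 1/10 s, in which the tool goes at most 50 mm and 8.59 degrees, less where a joint would pass 70% of its speed; a pose out of reach is approached as far as the arm can. A call with a number of a shift or a turn outside -1 to 1 is refused whole. A call with a gripper value outside its range is refused whole. The fingers move at their own pace and stop on an object; "newtons" is the grip in N (left out, the last holds). Time passes only in rows, so rows that do not move let the fingers close. It gives the time, the measured TCP pose, the force, the opening and the grip force at its end, in the units of the state.
- read_state(): the state, without advancing time (a new reading comes with each control period).
- read_camera(name): name is "scene" or "top"; returns a dict with "image" (480x640x3 uint8, red, green, blue), "fx", "fy", "cx", "cy" (pixels), "extrinsics" (4x4, takes a point from world to camera coordinates). Camera axes: x right, y down, z forward; pixel columns grow to the right and rows downward; lengths in m; the calibration is good to about 2 mm. A picture is of the moment at which its call begins. There is no depth.
- finish_job(): hands the job in; it is judged then, once.
Trained networks look in the newest picture that a camera, given by its name, has taken for a name from the list of things; names that differ only in an ending like _2 or _b are one class to them, and where a whole thing is asked for, a point or a joint stands for the part that bears it (a point fixed in the world has none). Each returns a list of dicts, best first, with "p" (0 to 1); they miss things now and then, are a little off and sometimes report something else, mostly with a low value. They report only what shows in the picture. A call takes as long as a camera call. They do not tell look-alikes from the thing itself.
- regions_of(camera, name): "mask" (480x640 bool, what is visible of it) and "bbox" ([left, top, width, height] in pixels, round what is visible of it).
- tip_of(camera, name): "location" ([column, row] in pixels: a listed point, or the origin of a listed thing).
The state is a dict: "time": time; "q": joint angles; "joint_vel": joint speeds; "joint_torque": joint torques, N m; "tool_pos": TCP position; "tcp_rot": TCP orientation; "wrist_force": force on the tool from outside, world axes, zero at the start; "torque": the same for the moment, N m; "width": opening from 0.0 (shut) to 1.0 (fully open); "grip_force": force on a finger pad.
Only numpy, scipy, OpenCV 4.12 (cv2) and the standard library are available. Lean on these libraries where they do the work, as an engineer would, in place of code of your own. Each camera call takes 0.05 s, during which the arm holds its last target. There are 200 camera calls.

## Working session

There is one attempt and no reset: what is moved stays moved. The work goes in short steps, Python scripts to look and compute and a tool call to move; the robot and the scene stay as the last step left them, time stands still between calls to the robot, and variables do not carry over. Pictures are saved under pics/ and viewed, at most 10 in all, crops included, and the job is handed in when it is done.

Besides the shell and the picture viewer there is one more tool, called by a JSON object that holds its "name" and its "arguments", one argument or row to a line. apply_moves: Moves the arm, as the interface text tells. Scaled input: -1 to 1 covers 0.05 m each way for a shift and 6 degrees each way for a turn. Its arguments: {"type":"object","properties":{"fingers":{"type":"array","items":{"type":"number"}},"travel":{"type":"array","items":{"type":"array","items":{"type":"number"}}},"rotation":{"type":"array","items":{"type":"array","items":{"type":"number"}}},"newtons":{"type":"number"}},"required":["fingers","travel","rotation"]}

```bash
mkdir -p pics
cat > h.py <<'E'
from workcell import *
import numpy as np, cv2
from scipy.spatial.transform import Rotation as R
def ray(c,px):
    E=c["extrinsics"];d=np.array([(px[0]-c["cx"])/c["fx"],(px[1]-c["cy"])/c["fy"],1.])
    return -E[:3,:3].T@E[:3,3], E[:3,:3].T@d
def atz(c,px,z):
    o,d=ray(c,px); return o+d*(z-o[2])/d[2]
def proj(c,P):
    E=c["extrinsics"];p=E[:3,:3]@np.asarray(P)+E[:3,3]
    return np.array([c["fx"]*p[0]/p[2]+c["cx"],c["fy"]*p[1]/p[2]+c["cy"]])
def save(c,n): cv2.imwrite("pics/"+n+".png",c["image"][:,:,::-1])
E
cat > a.py <<'E'
from h import *
np.set_printoptions(precision=3,suppress=True)
Z=dict(carrier_face=.044,cover_hinge=.064,cover_lip=.073,knife=.015,knife_grip=.027,knife_tip=.027,rib=.015,mould_half=0,cup=0,board=0,track=0)
for n in("scene","top"):
    c=read_camera(n);save(c,n+"0")
    for k,z in Z.items():
        print(n,k,[(round(d["p"],2),np.round(d["location"]),atz(c,d["location"],z)[:2]) for d in tip_of(n,k)[:5]])
    o,_=ray(c,(320,240));print(o)
print(read_state())
E
python3 a.py
```

```text
scene carrier_face [(0.92, array([199., 300.]), array([ 0.567, -0.161]))]
scene cover_hinge [(0.63, array([248., 268.]), array([ 0.53 , -0.038]))]
scene cover_lip [(0.68, array([204., 288.]), array([ 0.557, -0.142])), (0.33, array([251., 282.]), array([ 0.573, -0.038]))]
scene knife [(0.76, array([455., 206.]), array([0.471, 0.526])), (0.68, array([357., 156.]), array([0.229, 0.335]))]
scene knife_grip [(0.8, array([456., 198.]), array([0.455, 0.534])), (0.68, array([379., 214.]), array([0.447, 0.319])), (0.63, array([343., 148.]), array([0.196, 0.304])), (0.29, array([230., 276.]), array([ 0.517, -0.085]))]
scene knife_tip [(0.87, array([392., 257.]), array([0.577, 0.304])), (0.83, array([296., 136.]), array([0.112, 0.186])), (0.82, array([456., 175.]), array([0.381, 0.571]))]
scene rib [(0.91, array([409., 207.]), array([0.439, 0.41 ])), (0.56, array([229., 277.]), array([ 0.512, -0.088]))]
scene mould_half [(0.64, array([170., 406.]), array([ 0.769, -0.262]))]
scene cup [(0.97, array([329., 353.]), array([0.755, 0.089]))]
scene board []
scene track [(0.73, array([256., 284.]), arr
[... 1173 characters left out ...]
66, array([346., 147.]), array([0.754, 0.091])), (0.41, array([487., 145.]), array([ 0.766, -0.263]))]
top board [(0.56, array([236., 252.]), array([0.483, 0.355]))]
top track [(0.82, array([395., 234.]), array([ 0.535, -0.032]))]
[0.311 0.151 1.354]
{'time': 1.2, 'q': array([ 1.177,  0.264,  1.604,  0.   ,  1.274, -0.037]), 'joint_vel': array([-0.001, -0.002,  0.002, -0.   ,  0.   ,  0.001]), 'joint_torque': array([  0.   , -51.508, -36.773,   0.   ,   0.001,  -0.   ]), 'tool_pos': array([0.236, 0.632, 0.231]), 'tcp_rot': array([-0.557, -3.092, -0.   ]), 'wrist_force': array([-0.51 , -0.537,  0.207]), 'torque': array([-0.023,  0.003,  0.023]), 'grip_force': 0.0, 'width': 0.9996216670229162}
```

View pics.

View pics/scene0.png

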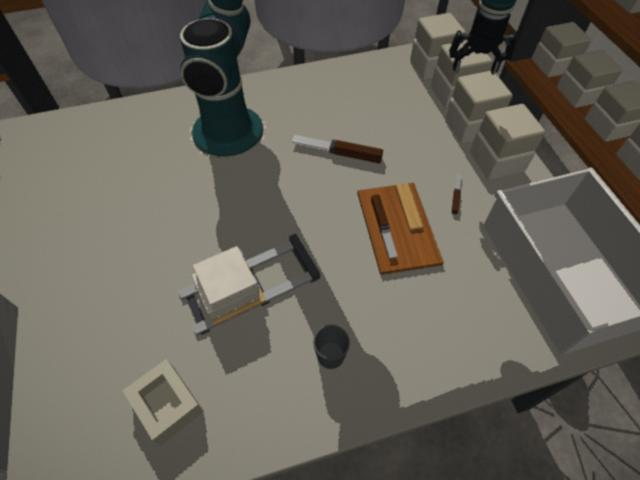

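View pics/top0.png

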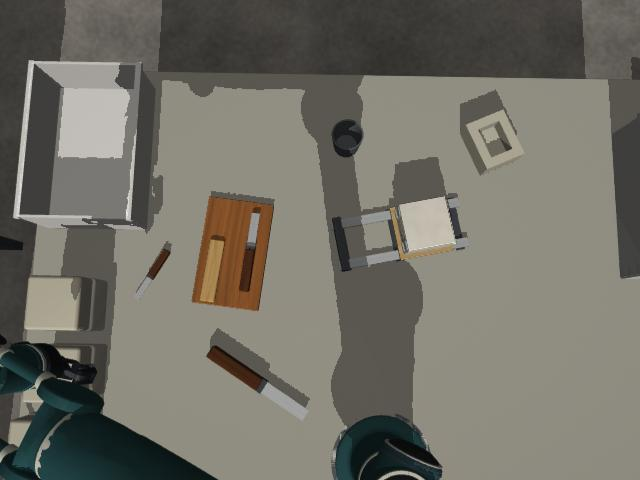

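The middle-sized knife lies on the board (top image, handle at 247,270, blade end at 255,211). The larger look-alike is on the bench at (258,380) and the small one at (153,270). The mould is at (428,225), with its lip to the right and the end stop at (342,245). Next I'll refine with masks and enlarged crops.

```bash
cat > b.py <<'E'
from h import *
np.set_printoptions(precision=4,suppress=True)
C={}
for n in("scene","top"):
    c=C[n]=read_camera(n)
    for k,z in(("knife",.03),("rib",.025),("board",.015)):
        for d in regions_of(n,k)[:4]:
            m=d["mask"]; cn=np.argwhere(m)[:,::-1].astype(float)
            if len(cn)<30: continue
            P=np.array([atz(c,p,z)[:2] for p in cn]).astype(np.float32)
            (ce,s,a)=cv2.minAreaRect(P*1000); mu=P.mean(0);v=np.linalg.svd(P-mu,full_matrices=False)[2][0]
            print(n,k,round(d["p"],2),len(cn),np.array(ce),np.array(s),"yaw",np.degrees(np.arctan2(v[1],v[0])))
t=C["top"]["image"];s=C["scene"]["image"]
a=cv2.resize(t[180:290,325:485],(800,550),interpolation=cv2.INTER_CUBIC)
b=cv2.resize(s[225:345,170:330],(800,600),interpolation=cv2.INTER_CUBIC)
k=cv2.resize(t[190:320,185:285],(460,598),interpolation=cv2.INTER_CUBIC)
for nm,im in(("ct",a),("cs",b),("ck",k)): cv2.imwrite(f"pics/{nm}.png",im[:,:,::-1])
E
python3 b.py
```

```text
scene knife 0.87 1062 [191.0356 286.4599] [264.1184  60.4872] yaw 56.788067
scene knife 0.72 594 [479.6381 316.6698] [ 27.2793 195.8602] yaw -6.8523884
scene knife 0.51 247 [441.5288 540.6572] [ 17.4252 138.0166] yaw -30.385372
scene rib 0.69 596 [440.4391 404.6507] [ 35.9887 146.6585] yaw -7.623719
scene rib 0.36 630 [477.5651 318.7289] [ 30.413  197.9342] yaw -7.026005
scene board 0.78 4217 [486.0071 358.2609] [166.3052 268.6104] yaw -0.39734185
top knife 0.98 451 [424.0776 550.6257] [ 20.9155 135.8079] yaw 149.92894
top knife 0.87 776 [481.5562 319.1515] [ 28.6384 190.293 ] yaw 173.36285
top knife 0.6 1600 [178.4491 291.8631] [266.6258  35.7051] yaw -122.10688
top rib 0.95 962 [436.9814 408.4437] [ 39.5038 149.8072] yaw 172.74086
top board 0.61 5272 [481.1544 361.635 ] [161.8556 259.1296] yaw -179.91048
top board 0.52 2476 [ 560.3136 -102.6366] [122.7066 125.6797] yaw 126.96295
top board 0.25 3194 [550.5522 -96.7102] [135.6342 143.6603] yaw 117.03033
```

View pics/ct.png

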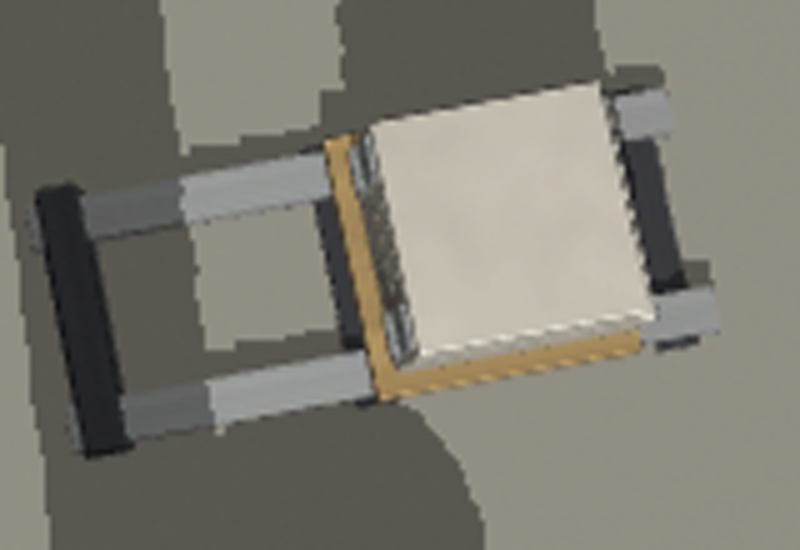

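View pics/cs.png

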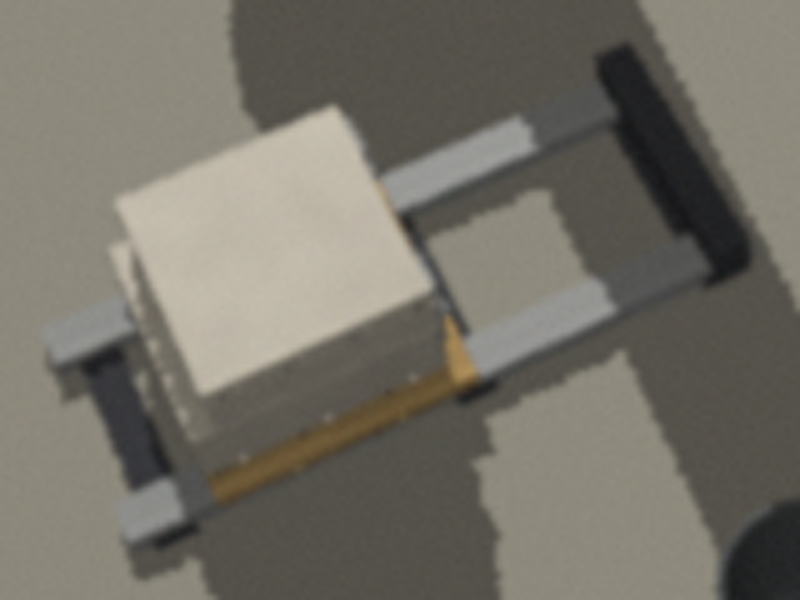

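View pics/ck.png

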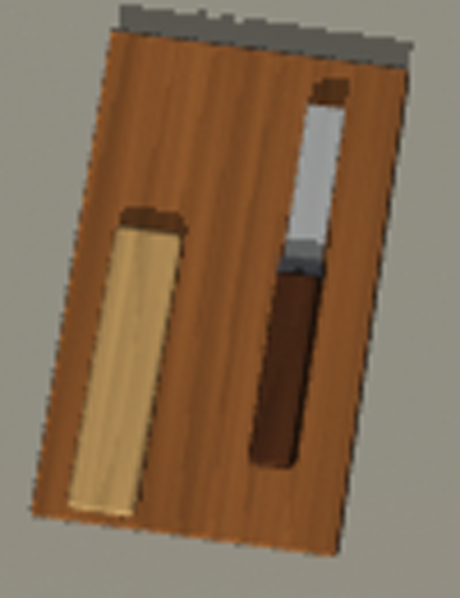

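The crops show the cover top as a pale square: corners (370,125), (603,83), (655,320) and (418,358) in the top crop, with the lip at right and hinge at left. The knife crop shows the blade end at (327,105) and the handle rear at (272,466).

```bash
cat > c.py <<'E'
from h import *
np.set_printoptions(precision=4,suppress=True)
t=read_camera("top");s=read_camera("scene")
T=lambda p:(p[0]/5+325-.4,p[1]/5+180-.4); S=lambda p:(p[0]/5+170-.4,p[1]/5+225-.4); K=lambda p:(p[0]/4.6+185-.4,p[1]/4.6+190-.4)
for n,c,q in(("top",t,[T(p) for p in((370,125),(603,83),(655,320),(418,358))]),("scene",s,[S(p) for p in((437,288),(205,390),(117,203),(335,105))])):
    P=np.array([atz(c,p,.098)[:2] for p in q]) # hinge-far,lip-far,lip-near,hinge-near
    e=[np.linalg.norm(P[i]-P[(i+1)%4]) for i in range(4)]
    v=P[0]-P[1]+P[3]-P[2]; v/=np.linalg.norm(v); w=P[0]-P[3]+P[1]-P[2]
    print(n,P.tolist(),"edges",np.array(e),"lipmid",(P[1]+P[2])/2,"hinge-side",(P[0]+P[3])/2,"yaw",np.degrees(np.arctan2(-v[0],v[1])),np.degrees(np.arctan2(w[1],w[0])))
for n,p,z in(("tip",(327,105),.028),("bladebase",(304,250),.028),("rear",(272,466),.039),("front",(302,272),.039)): print(n,atz(t,K(p),z)[:2])
for n,p in(("stop near faceL",(82,187)),("stopR",(128,440))): print(n,atz(t,T(p),.03)[:2])
print("rail -y ends",atz(t,T((668,110)),.012)[:2],atz(t,T((717,310)),.012)[:2])
print(R.from_rotvec(read_state()["tcp_rot"]).as_matrix())
E
python3 c.py
```

```text
top [[0.5874024732863854, -0.026457335497663298], [0.6089975443927271, -0.13342826561848095], [0.49944427850602335, -0.15532783012972015], [0.4801483587756037, -0.04784644423719184]] edges [0.1091 0.1117 0.1092 0.1094] lipmid [ 0.5542 -0.1444] hinge-side [ 0.5338 -0.0372] yaw 10.795365779534702 11.291431631098455
scene [[0.5899416055580478, -0.026430314630716344], [0.6096447030285093, -0.13142351536931368], [0.507360082435871, -0.1544649209857304], [0.4839877400212317, -0.05116872472190191]] edges [0.1068 0.1048 0.1059 0.1088] lipmid [ 0.5585 -0.1429] hinge-side [ 0.537  -0.0388] yaw 11.684378750042816 12.922699525148417
tip [0.5774 0.3084]
bladebase [0.5004 0.3177]
rear [0.3873 0.3287]
front [0.4873 0.317 ]
stop near faceL [0.5694 0.1026]
stopR [0.4476 0.0792]
rail -y ends [ 0.6165 -0.1845] [ 0.5178 -0.2064]
[[-0.937   0.3493  0.    ]
 [ 0.3493  0.937  -0.    ]
 [-0.     -0.     -1.    ]]
```

{"name": "apply_moves", "arguments": {
  "fingers": [1, 1, 1, 1, 1, 1, 1, 1, 1, 1, 1, 1],
  "travel": [
    [-0.526, -0.357, 0],
    [-0.526, -0.357, 0],
    [-0.526, -0.357, 0],
    [-0.526, -0.357, 0],
    [-0.526, -0.357, 0],
    [-0.526, -0.357, 0],
    [-0.526, -0.357, 0],
    [-0.526, -0.357, 0],
    [-0.526, -0.357, 0],
    [-0.526, -0.357, 0],
    [-0.526, -0.357, 0],
    [-0.526, -0.357, 0]
  ],
  "rotation": [
    [0, 0, 0],
    [0, 0, 0],
    [0, 0, 0],
    [0, 0, 0],
    [0, 0, 0],
    [0, 0, 0],
    [0, 0, 0],
    [0, 0, 0],
    [0, 0, 0],
    [0, 0, 0],
    [0, 0, 0],
    [0, 0, 0]
  ]
}}

```text
time: 2.9
tool_pos: [0.4573, 0.3205, 0.2315]
tcp_rot: [0.557, 3.091, 0.001]
wrist_force: [0.8, -1.6, 0.2]
width: 1.002
grip_force: 0.0
```

{"name": "apply_moves", "arguments": {
  "fingers": [1, 1, 1, 1, 1, 1, 1, 1, 1, 1, 1, 1],
  "travel": [
    [0, 0, 0],
    [0, 0, 0],
    [0, 0, 0],
    [0, 0, 0],
    [0, 0, 0],
    [0, 0, 0],
    [0, 0, 0],
    [0, 0, 0],
    [0, 0, 0],
    [0, 0, 0],
    [0, 0, 0],
    [0, 0, 0]
  ],
  "rotation": [
    [0, 0, 1],
    [0, 0, 1],
    [0, 0, 1],
    [0, 0, 1],
    [0, 0, 1],
    [0, 0, 1],
    [0, 0, 1],
    [0, 0, 1],
    [0, 0, 1],
    [0, 0, 1],
    [0, 0, 1],
    [0, 0, 1]
  ]
}}

```text
time: 4.1
tool_pos: [0.4567, 0.3215, 0.2314]
tcp_rot: [2.273, 2.169, 0.0]
wrist_force: [-0.4, -0.1, -0.3]
width: 1.0
grip_force: 0.0
```

{"name": "apply_moves", "arguments": {
  "fingers": [1, 1, 1, 1, 1, 1, 1, 1, 1, 1, 1, 1],
  "travel": [
    [0, 0, 0],
    [0, 0, 0],
    [0, 0, 0],
    [0, 0, 0],
    [0, 0, 0],
    [0, 0, 0],
    [0, 0, 0],
    [0, 0, 0],
    [0, 0, 0],
    [0, 0, 0],
    [0, 0, 0],
    [0, 0, 0]
  ],
  "rotation": [
    [0, 0, 1],
    [0, 0, 1],
    [0, 0, 1],
    [0, 0, 1],
    [0, 0, 1],
    [0, 0, 1],
    [0, 0, 1],
    [0, 0, 1],
    [0, 0, 1],
    [0, 0, 1],
    [0, 0, 1],
    [0, 0, 1]
  ]
}}

```text
time: 5.3
tool_pos: [0.4567, 0.3215, 0.2314]
tcp_rot: [-3.113, -0.418, -0.0]
wrist_force: [-0.4, 0.3, -0.1]
width: 1.0
grip_force: 0.0
```

{"name": "apply_moves", "arguments": {
  "fingers": [1, 1, 1, 1, 1, 1],
  "travel": [
    [0, 0, 0],
    [0, 0, 0],
    [0, 0, 0],
    [0, 0, 0],
    [0, 0, 0],
    [0, 0, 0]
  ],
  "rotation": [
    [0, 0, 1],
    [0, 0, 1],
    [0, 0, 1],
    [0, 0, 0.67],
    [0, 0, 0],
    [0, 0, 0]
  ]
}}

```text
time: 5.9
tool_pos: [0.4567, 0.3216, 0.2314]
tcp_rot: [-3.137, 0.174, -0.0]
wrist_force: [0.3, -0.5, 0.4]
width: 1.0
grip_force: 0.0
```

```bash
cat > d.py <<'E'
from h import *
import sys
np.set_printoptions(precision=4,suppress=True)
s=read_state();M=R.from_rotvec(s["tcp_rot"]).as_matrix()
print(round(s["time"],2),s["tool_pos"],"xaxis",M[:,0],"yawx",np.degrees(np.arctan2(M[1,0],M[0,0])),"z",M[:,2],"F",s["wrist_force"],"w",s["width"],s["grip_force"],"q6",s["q"][5])
if len(sys.argv)>3:
    g=np.array(list(map(float,sys.argv[1:4]))); print("units",M.T@(g-s["tool_pos"])/.05)
E
python3 d.py .457 .321 .017
```

```text
5.9 [0.4567 0.3216 0.2314] xaxis [ 0.9938 -0.1108  0.0001] yawx -6.363129021750003 z [ 0.0001  0.0001 -1.    ] F [ 0.3227 -0.4816  0.4461] w 1.0003677334306007 0.0 q6 2.250748688833434
units [0.0076 0.0106 4.2873]
```

{"name": "apply_moves", "arguments": {
  "fingers": [0.6, 0.6, 0.6, 0.6, 0.6, 0.6, 0.6, 0.6, 0.6, 0.6, 0.6],
  "travel": [
    [0, 0, 0.6],
    [0, 0, 0.6],
    [0, 0, 0.6],
    [0, 0, 0.6],
    [0, 0, 0.6],
    [0, 0, 0.5],
    [0, 0, 0.3],
    [0, 0, 0.2],
    [0, 0, 0.15],
    [0, 0, 0.12],
    [0, 0, 0]
  ],
  "rotation": [
    [0, 0, 0],
    [0, 0, 0],
    [0, 0, 0],
    [0, 0, 0],
    [0, 0, 0],
    [0, 0, 0],
    [0, 0, 0],
    [0, 0, 0],
    [0, 0, 0],
    [0, 0, 0],
    [0, 0, 0]
  ],
  "newtons": 120
}}

```text
time: 7.0
tool_pos: [0.4568, 0.3216, 0.0177]
tcp_rot: [3.137, -0.177, 0.0]
wrist_force: [0.2, -0.5, 0.9]
width: 0.6
grip_force: 0.0
```

{"name": "apply_moves", "arguments": {
  "fingers": [0.15, 0, 0, 0, 0, 0, 0, 0],
  "travel": [
    [0, 0, 0],
    [0, 0, 0],
    [0, 0, 0],
    [0, 0, 0],
    [0, 0, 0],
    [0, 0, 0],
    [0, 0, 0],
    [0, 0, 0]
  ],
  "rotation": [
    [0, 0, 0],
    [0, 0, 0],
    [0, 0, 0],
    [0, 0, 0],
    [0, 0, 0],
    [0, 0, 0],
    [0, 0, 0],
    [0, 0, 0]
  ],
  "newtons": 120
}}

```text
time: 7.8
tool_pos: [0.4576, 0.3221, 0.0191]
tcp_rot: [-3.135, 0.177, -0.003]
wrist_force: [-1.0, 0.1, 5.9]
width: 0.228
grip_force: 118.4
```

```bash
python3 d.py
```

```text
7.8 [0.4576 0.3221 0.0191] xaxis [ 0.9936 -0.1125  0.0016] yawx -6.461050378715444 z [ 0.0018  0.0012 -1.    ] F [-1.03    0.13    5.8889] w 0.22806565849688382 118.35278749465942 q6 2.252439308104814
```

{"name": "apply_moves", "arguments": {
  "fingers": [0, 0, 0, 0, 0, 0, 0, 0, 0, 0],
  "travel": [
    [0, 0, -0.1],
    [0, 0, -0.2],
    [0, 0, -0.4],
    [0, 0, -0.5],
    [0, 0, -0.5],
    [0, 0, -0.5],
    [0, 0, -0.5],
    [0, 0, -0.5],
    [0, 0, -0.5],
    [0, 0, -0.3]
  ],
  "rotation": [
    [0, 0, 0],
    [0, 0, 0],
    [0, 0, 0],
    [0, 0, 0],
    [0, 0, 0],
    [0, 0, 0],
    [0, 0, 0],
    [0, 0, 0],
    [0, 0, 0],
    [0, 0, 0]
  ]
}}

```text
time: 8.8
tool_pos: [0.4573, 0.3219, 0.2206]
tcp_rot: [-3.135, 0.177, -0.004]
wrist_force: [0.2, 1.0, -1.8]
width: 0.232
grip_force: 117.6
```

{"name": "apply_moves", "arguments": {
  "fingers": [0, 0, 0, 0, 0, 0, 0, 0, 0, 0, 0, 0],
  "travel": [
    [0, 0, 0],
    [0, 0, 0],
    [0, 0, 0],
    [0, 0, 0],
    [0, 0, 0],
    [0, 0, 0],
    [0, 0, 0],
    [0, 0, 0],
    [0, 0, 0],
    [0, 0, 0],
    [0, 0, 0],
    [0, 0, 0]
  ],
  "rotation": [
    [0, 0, -0.5],
    [0, 0, -1],
    [0, 0, -1],
    [0, 0, -1],
    [0, 0, -1],
    [0, 0, -1],
    [0, 0, -1],
    [0, 0, -1],
    [0, 0, -1],
    [0, 0, -1],
    [0, 0, -1],
    [0, 0, -1]
  ]
}}

```text
time: 10.0
tool_pos: [0.4562, 0.3212, 0.2173]
tcp_rot: [2.682, 1.636, -0.002]
wrist_force: [0.1, 0.7, -1.2]
width: 0.23
grip_force: 117.5
```

{"name": "apply_moves", "arguments": {
  "fingers": [0, 0, 0, 0, 0, 0, 0, 0],
  "travel": [
    [0, 0, 0],
    [0, 0, 0],
    [0, 0, 0],
    [0, 0, 0],
    [0, 0, 0],
    [0, 0, 0],
    [0, 0, 0],
    [0, 0, 0]
  ],
  "rotation": [
    [0, 0, -1],
    [0, 0, -1],
    [0, 0, -1],
    [0, 0, -1],
    [0, 0, -1],
    [0, 0, -1],
    [0, 0, -0.45],
    [0, 0, 0]
  ]
}}

```text
time: 10.8
tool_pos: [0.4563, 0.3213, 0.2174]
tcp_rot: [-1.993, -2.428, 0.002]
wrist_force: [0.1, 0.1, -1.6]
width: 0.228
grip_force: 117.5
```

```bash
python3 d.py .585 -.291 .2
```

```text
10.8 [0.4563 0.3213 0.2174] xaxis [-0.1949  0.9808 -0.0004] yawx 101.23900615803934 z [-0.0009 -0.0006 -1.    ] F [ 0.0789  0.1117 -1.6374] w 0.22759149877205742 117.53778219223022 q6 0.3727299991595609
units [-12.5122   0.139    0.3524]
```

{"name": "apply_moves", "arguments": {
  "fingers": [0, 0, 0, 0, 0, 0, 0, 0, 0, 0, 0, 0],
  "travel": [
    [-0.3, 0, 0],
    [-0.6, 0.01, 0],
    [-0.6, 0.01, 0],
    [-0.6, 0.01, 0],
    [-0.6, 0.01, 0],
    [-0.6, 0.01, 0],
    [-0.6, 0.01, 0],
    [-0.6, 0.01, 0],
    [-0.6, 0.01, 0],
    [-0.6, 0.01, 0],
    [-0.6, 0.01, 0],
    [-0.6, 0.01, 0]
  ],
  "rotation": [
    [0, 0, 0],
    [0, 0, 0],
    [0, 0, 0],
    [0, 0, 0],
    [0, 0, 0],
    [0, 0, 0],
    [0, 0, 0],
    [0, 0, 0],
    [0, 0, 0],
    [0, 0, 0],
    [0, 0, 0],
    [0, 0, 0]
  ]
}}

```text
time: 12.0
tool_pos: [0.5288, -0.0179, 0.2178]
tcp_rot: [-1.995, -2.427, 0.001]
wrist_force: [0.1, 0.6, -1.2]
width: 0.225
grip_force: 117.6
```

{"name": "apply_moves", "arguments": {
  "fingers": [0, 0, 0, 0, 0, 0, 0, 0, 0, 0, 0, 0],
  "travel": [
    [-0.6, 0.01, 0],
    [-0.6, 0, 0],
    [-0.6, 0, 0],
    [-0.6, 0, 0],
    [-0.6, 0, 0],
    [-0.6, 0, 0],
    [-0.6, 0, 0],
    [-0.6, 0, 0.4],
    [-0.6, 0, 0.4],
    [-0.21, 0, 0.4],
    [0, 0, 0.4],
    [0, 0, 0]
  ],
  "rotation": [
    [0, 0, 0],
    [0, 0, 0],
    [0, 0, 0],
    [0, 0, 0],
    [0, 0, 0],
    [0, 0, 0],
    [0, 0, 0],
    [0, 0, 0],
    [0, 0, 0],
    [0, 0, 0],
    [0, 0, 0],
    [0, 0, 0]
  ]
}}

```text
time: 13.2
tool_pos: [0.581, -0.2907, 0.1336]
tcp_rot: [-1.991, -2.42, 0.003]
wrist_force: [-0.2, 0.1, -2.5]
width: 0.226
grip_force: 117.6
```

```bash
cat > e.py <<'E'
from h import *
import sys
np.set_printoptions(precision=4,suppress=True)
s=read_state();zt=s["tool_pos"][2]+.0079
for n in("top","scene"):
    c=read_camera(n)
    for k,z in(("knife_tip",zt),("cover_lip",.073),("carrier_face",.044),("knife_grip",zt),("cover_hinge",.064)):
        print(n,k,[(round(d["p"],2),np.round(d["location"]),atz(c,d["location"],z)[:2]) for d in tip_of(n,k)[:3]])
    if len(sys.argv)>1: save(c,sys.argv[1]+n)
E
python3 e.py p1; python3 d.py .585 -.291 .0606
```

```text
top knife_tip [(0.81, array([468., 216.]), array([ 0.5549, -0.1738])), (0.76, array([136., 300.]), array([0.3572, 0.546 ])), (0.22, array([394., 235.]), array([ 0.5091, -0.01  ]))]
top cover_lip [(0.71, array([448., 219.]), array([ 0.5612, -0.1453]))]
top carrier_face [(0.72, array([454., 220.]), array([ 0.565, -0.165]))]
top knife_grip [(0.85, array([520., 206.]), array([ 0.5788, -0.288 ])), (0.77, array([158., 267.]), array([0.4299, 0.5037]))]
top cover_hinge [(0.56, array([402., 230.]), array([ 0.5337, -0.04  ]))]
scene knife_tip [(0.75, array([454., 174.]), array([0.4599, 0.4952])), (0.61, array([294., 138.]), array([0.2328, 0.1531])), (0.56, array([179., 278.]), array([ 0.5584, -0.1817]))]
scene cover_lip [(0.72, array([202., 286.]), array([ 0.5516, -0.1474]))]
scene carrier_face [(0.73, array([202., 302.]), array([ 0.5744, -0.157 ]))]
scene knife_grip [(0.9, array([345., 148.]), array([0.3039, 0.2673])), (0.77, array([458., 196.]), array([0.5249, 0.4753])), (0.71, array([124., 301.]), array([ 0.5796, -0.2945]))]
scene cover_hinge [(0.7, array([248., 272.]), array([ 0.5405, -0.0411]))]
13.8 [ 0.5846 -0.2907  0.1383] xaxis [-0.1951  0.9808 -0.0005] yawx 101.25339032088262 z [ 0.0006 -0.0004 -1.    ] F [ 0.3872 -0.0367 -0.9496] w 0.22697323482136805 117.64742374420166 q6 -0.6959610690294994
units [-0.0061  0.0051  1.5534]
```

{"name": "apply_moves", "arguments": {
  "fingers": [0, 0, 0, 0, 0, 0, 0],
  "travel": [
    [0, 0, 0.3],
    [0, 0, 0.4],
    [0, 0, 0.4],
    [0, 0, 0.3],
    [0, 0, 0.15],
    [0, 0, 0],
    [0, 0, 0]
  ],
  "rotation": [
    [0, 0, 0],
    [0, 0, 0],
    [0, 0, 0],
    [0, 0, 0],
    [0, 0, 0],
    [0, 0, 0],
    [0, 0, 0]
  ]
}}

```text
time: 14.5
tool_pos: [0.5848, -0.291, 0.0606]
tcp_rot: [1.993, 2.428, 0.0]
wrist_force: [0.5, -0.6, -1.6]
width: 0.226
grip_force: 117.6
```

```bash
python3 e.py p2; python3 d.py .585 -.291 .0606; python3 -c "
import cv2
a=cv2.imread('pics/p2scene.png')[230:350,80:280];b=cv2.imread('pics/p2top.png')[160:280,400:600]
import numpy as np
cv2.imwrite('pics/p2.png',np.vstack([cv2.resize(x,(500,300),interpolation=2) for x in(a,b)]))"
```

```text
top knife_tip [(0.91, array([457., 221.]), array([ 0.5563, -0.1663])), (0.77, array([306., 416.]), array([0.1121, 0.1758])), (0.77, array([136., 298.]), array([0.3655, 0.5694]))]
top cover_lip [(0.97, array([446., 219.]), array([ 0.5602, -0.1406])), (0.67, array([510., 210.]), array([ 0.5847, -0.2885])), (0.21, array([213., 271.]), array([0.429, 0.397]))]
top carrier_face [(0.83, array([452., 221.]), array([ 0.5608, -0.1609]))]
top knife_grip [(0.94, array([506., 212.]), array([ 0.5807, -0.2817])), (0.66, array([156., 266.]), array([0.44  , 0.5292])), (0.55, array([247., 373.]), array([0.2014, 0.3109]))]
top cover_hinge [(0.98, array([401., 230.]), array([ 0.5346, -0.036 ]))]
scene knife_tip [(0.97, array([297., 140.]), array([0.1702, 0.1766])), (0.86, array([190., 296.]), array([ 0.5659, -0.176 ])), (0.59, array([459., 172.]), array([0.4036, 0.5565]))]
scene cover_lip [(0.76, array([206., 288.]), array([ 0.558, -0.139]))]
scene carrier_face [(0.94, array([202., 298.]), array([ 0.5643, -0.1555]))]
scene knife_grip [(0.82, array([457., 198.]), array([0.483 , 0.5116])), (0.73, array([345., 151.]), array([0.2453, 0.2917])), (0.69, array([138., 318.]), array([ 0.5864, -0.2899]))]
scene cover_hinge [(0.65, array([248., 271.]), array([ 0.5369, -0.0395]))]
15.1 [ 0.5844 -0.2908  0.0603] xaxis [-0.1949  0.9808 -0.    ] yawx 101.23818810465285 z [ 0. -0. -1.] F [-0.5042 -0.3308 -0.6174] w 0.22917063969112997 117.64694452285767 q6 -0.6959517139285571
units [-0.0066  0.0101 -0.0056]
```

View pics/p2.png

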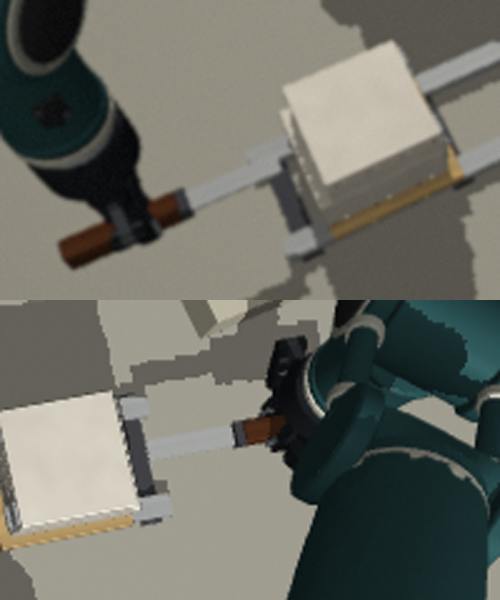

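The blade (tip near 278,175 in the upper half) is level and aligned with the middle of the lip. Inserting slowly.

{"name": "apply_moves", "arguments": {
  "fingers": [0, 0, 0, 0, 0, 0, 0],
  "travel": [
    [0.1, 0, 0],
    [0.15, 0, 0],
    [0.15, 0, 0],
    [0.1, 0, 0],
    [0.1, 0, 0],
    [0, 0, 0],
    [0, 0, 0]
  ],
  "rotation": [
    [0, 0, 0],
    [0, 0, 0],
    [0, 0, 0],
    [0, 0, 0],
    [0, 0, 0],
    [0, 0, 0],
    [0, 0, 0]
  ]
}}

```text
time: 15.8
tool_pos: [0.5787, -0.2612, 0.0604]
tcp_rot: [1.993, 2.428, -0.0]
wrist_force: [0.5, 0.3, -0.3]
width: 0.225
grip_force: 117.6
```

{"name": "apply_moves", "arguments": {
  "fingers": [0, 0, 0, 0, 0, 0],
  "travel": [
    [0.08, 0, 0],
    [0.08, 0, 0],
    [0.08, 0, 0],
    [0.08, 0, 0],
    [0, 0, 0],
    [0, 0, 0]
  ],
  "rotation": [
    [0, 0, 0],
    [0, 0, 0],
    [0, 0, 0],
    [0, 0, 0],
    [0, 0, 0],
    [0, 0, 0]
  ]
}}

```text
time: 16.4
tool_pos: [0.5755, -0.2455, 0.0603]
tcp_rot: [1.993, 2.428, -0.0]
wrist_force: [0.8, 0.2, -1.6]
width: 0.229
grip_force: 117.6
```

```bash
python3 d.py
```

```text
16.4 [ 0.5755 -0.2455  0.0603] xaxis [-0.1952  0.9808 -0.0001] yawx 101.254213726827 z [ 0.0001 -0.0001 -1.    ] F [ 0.7909  0.1546 -1.6204] w 0.22883249846545423 117.64767408370972 q6 -0.6393912117688784
```

{"name": "apply_moves", "arguments": {
  "fingers": [0, 0, 0, 0, 0, 0, 0, 0],
  "travel": [
    [0, 0, -0.06],
    [0, 0, -0.06],
    [0.01, 0, -0.07],
    [0.01, 0, -0.07],
    [0.02, 0, -0.07],
    [0.02, 0, -0.06],
    [0, 0, 0],
    [0, 0, 0]
  ],
  "rotation": [
    [0, 0, 0],
    [0, 0, 0],
    [0, 0, 0],
    [0, 0, 0],
    [0, 0, 0],
    [0, 0, 0],
    [0, 0, 0],
    [0, 0, 0]
  ]
}}

```text
time: 17.2
tool_pos: [0.5749, -0.243, 0.0801]
tcp_rot: [1.993, 2.428, -0.0]
wrist_force: [-1.3, -1.9, -4.0]
width: 0.226
grip_force: 117.8
```

```bash
python3 d.py; python3 e.py p3;  python3 -c "
import cv2
a=cv2.imread('pics/p3scene.png')[230:350,80:280];b=cv2.imread('pics/p3top.png')[160:280,400:600]
import numpy as np
cv2.imwrite('pics/p3.png',np.vstack([cv2.resize(x,(500,300),interpolation=2) for x in(a,b)]))"
```

```text
17.2 [ 0.5749 -0.243   0.0801] xaxis [-0.1951  0.9808 -0.0005] yawx 101.25127749350976 z [ 0.0002 -0.0005 -1.    ] F [-1.2866 -1.8527 -4.0445] w 0.22588639690154783 117.75929689407349 q6 -0.6357237779488223
top knife_tip [(0.6, array([440., 222.]), array([ 0.5496, -0.1233])), (0.59, array([134., 300.]), array([0.3601, 0.5679]))]
top cover_lip [(0.58, array([445., 219.]), array([ 0.5604, -0.1369]))]
top carrier_face [(0.87, array([451., 219.]), array([ 0.5665, -0.1577]))]
top knife_grip [(0.97, array([156., 266.]), array([0.4378, 0.523 ])), (0.96, array([489., 212.]), array([ 0.575, -0.236])), (0.88, array([248., 372.]), array([0.2052, 0.3055]))]
top cover_hinge [(0.73, array([402., 234.]), array([ 0.5255, -0.0402]))]
scene knife_tip [(0.85, array([296., 138.]), array([0.1794, 0.1695])), (0.84, array([211., 285.]), array([ 0.563 , -0.1255])), (0.77, array([455., 175.]), array([0.4248, 0.5292]))]
scene cover_lip [(0.61, array([202., 285.]), array([ 0.5486, -0.145 ]))]
scene carrier_face [(0.55, array([199., 299.]), array([ 0.5653, -0.1609])), (0.5, array([209., 281.]), array([ 0.5266, -0.1327]))]
scene knife_grip [(0.89, array([156., 305.]), array([ 0.5765, -0.2446])), (0.77, array([457., 198.]), array([0.4969, 0.5012])), (0.6, array([347., 151.]), array([0.2648, 0.2899]))]
scene cover_hinge [(0.97, array([248., 270.]), array([ 0.5356, -0.0394]))]
```

View pics/p3.png

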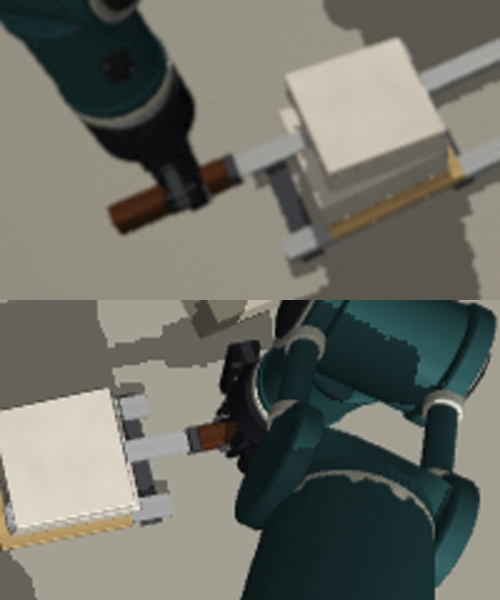

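The cover has started to lift on the blade: a gap shows under the lip at (295,165). Continuing along the arc.

{"name": "apply_moves", "arguments": {
  "fingers": [0, 0, 0, 0, 0, 0, 0, 0, 0, 0, 0, 0],
  "travel": [
    [0.035, 0, -0.104],
    [0.04, 0, -0.104],
    [0.045, 0, -0.104],
    [0.05, 0, -0.095],
    [0.056, 0, -0.095],
    [0.06, 0, -0.095],
    [0.068, 0, -0.085],
    [0.072, 0, -0.085],
    [0.076, 0, -0.085],
    [0.08, 0, -0.071],
    [0.085, 0, -0.071],
    [0.09, 0, -0.071]
  ],
  "rotation": [
    [0, 0, 0],
    [0, 0, 0],
    [0, 0, 0],
    [0, 0, 0],
    [0, 0, 0],
    [0, 0, 0],
    [0, 0, 0],
    [0, 0, 0],
    [0, 0, 0],
    [0, 0, 0],
    [0, 0, 0],
    [0, 0, 0]
  ]
}}

```text
time: 19.0
tool_pos: [0.5673, -0.2051, 0.1332]
tcp_rot: [-1.993, -2.428, 0.0]
wrist_force: [-1.7, -3.0, -5.0]
width: 0.229
grip_force: 117.9
```

```bash
python3 d.py; python3 e.py p4;  python3 -c "
import cv2
a=cv2.imread('pics/p4scene.png')[230:350,80:280];b=cv2.imread('pics/p4top.png')[160:280,350:550]
import numpy as np
cv2.imwrite('pics/p4.png',np.vstack([cv2.resize(x,(500,300),interpolation=2) for x in(a,b)]))"
```

```text
19.0 [ 0.5673 -0.2051  0.1332] xaxis [-0.1949  0.9808  0.0002] yawx 101.24137053763944 z [-0.0003  0.0002 -1.    ] F [-1.7175 -2.9678 -4.9949] w 0.22895039473317413 117.85003781318665 q6 -0.5845049303545833
top knife_tip [(0.74, array([133., 304.]), array([0.3492, 0.5516])), (0.62, array([308., 414.]), array([0.1276, 0.1715])), (0.57, array([426., 220.]), array([ 0.5454, -0.0799]))]
top cover_lip [(0.78, array([433., 217.]), array([ 0.5644, -0.1097]))]
top carrier_face [(0.63, array([450., 221.]), array([ 0.5619, -0.1555])), (0.42, array([394., 233.]), array([ 0.5296, -0.0235]))]
top knife_grip [(0.95, array([479., 214.]), array([ 0.5608, -0.1983])), (0.95, array([248., 371.]), array([0.2117, 0.2991])), (0.63, array([157., 266.]), array([0.4325, 0.5057]))]
top cover_hinge [(0.81, array([399., 232.]), array([ 0.5305, -0.0327]))]
scene knife_tip [(0.67, array([228., 274.]), array([ 0.5776, -0.0806])), (0.61, array([295., 135.]), array([0.2227, 0.1585])), (0.58, array([218., 263.]), array([ 0.5448, -0.0955]))]
scene cover_lip [(0.93, array([218., 261.]), array([ 0.4961, -0.1009]))]
scene carrier_face [(0.91, array([201., 296.]), array([ 0.5595, -0.1568]))]
scene knife_grip [(0.77, array([350., 149.]), array([0.31  , 0.2792])), (0.56, array([168., 285.]), array([ 0.5667, -0.2049]))]
scene cover_hinge [(0.96, array([249., 272.]), array([ 0.5389, -0.0382]))]
```

View pics/p4.png

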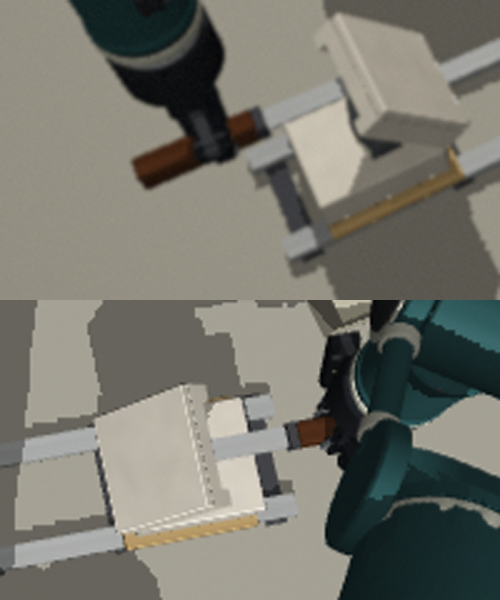

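The cover is at about 45–50°, resting on the blade tip at (345,90), and the carrier hasn't moved.

{"name": "apply_moves", "arguments": {
  "fingers": [0, 0, 0, 0, 0, 0, 0, 0, 0, 0, 0, 0],
  "travel": [
    [0.093, 0, -0.06],
    [0.097, 0, -0.055],
    [0.1, 0, -0.05],
    [0.103, 0, -0.042],
    [0.105, 0, -0.037],
    [0.106, 0, -0.032],
    [0.108, 0, -0.025],
    [0.109, 0, -0.018],
    [0.11, 0, -0.012],
    [0.11, 0, 0],
    [0.11, 0, 0],
    [0.11, 0, 0]
  ],
  "rotation": [
    [0, 0, 0],
    [0, 0, 0],
    [0, 0, 0],
    [0, 0, 0],
    [0, 0, 0],
    [0, 0, 0],
    [0, 0, 0],
    [0, 0, 0],
    [0, 0, 0],
    [0, 0, 0],
    [0, 0, 0],
    [0, 0, 0]
  ]
}}

```text
time: 20.8
tool_pos: [0.5553, -0.1433, 0.1497]
tcp_rot: [1.993, 2.428, 0.0]
wrist_force: [0.8, -2.4, -2.3]
width: 0.226
grip_force: 118.1
```

```bash
python3 d.py; python3 e.py p5;  python3 -c "
import cv2
a=cv2.imread('pics/p5scene.png')[210:330,120:320];b=cv2.imread('pics/p5top.png')[160:280,320:520]
import numpy as np
cv2.imwrite('pics/p5.png',np.vstack([cv2.resize(x,(500,300),interpolation=2) for x in(a,b)]))"
```

```text
20.8 [ 0.5553 -0.1433  0.1497] xaxis [-0.1948  0.9808  0.    ] yawx 101.23129422234386 z [ 0.0003  0.0001 -1.    ] F [ 0.8461 -2.372  -2.3313] w 0.22562363081749462 118.1083631515503 q6 -0.4921861644450102
top knife_tip [(0.82, array([398., 224.]), array([ 0.5312, -0.0168])), (0.7, array([307., 412.]), array([0.133 , 0.1728])), (0.66, array([140., 302.]), array([0.3533, 0.5335]))]
top cover_lip [(0.94, array([401., 219.]), array([ 0.5581, -0.035 ])), (0.24, array([451., 221.]), array([ 0.5552, -0.1524]))]
top carrier_face [(0.87, array([450., 221.]), array([ 0.5612, -0.1571])), (0.3, array([486., 146.]), array([ 0.749 , -0.2453]))]
top knife_grip [(0.84, array([156., 266.]), array([0.431 , 0.5039])), (0.55, array([450., 217.]), array([ 0.5481, -0.1301])), (0.55, array([245., 372.]), array([0.2107, 0.3033]))]
top cover_hinge [(0.95, array([402., 231.]), array([ 0.5314, -0.0393]))]
scene knife_tip [(0.78, array([296., 137.]), array([0.2468, 0.1562])), (0.7, array([456., 175.]), array([0.4772, 0.4885])), (0.59, array([244., 248.]), array([ 0.533 , -0.0353]))]
scene cover_lip [(0.84, array([250., 243.]), array([ 0.4689, -0.0189]))]
scene carrier_face [(0.88, array([203., 300.]), array([ 0.5692, -0.1522]))]
scene knife_grip [(0.68, array([195., 269.]), array([ 0.5561, -0.1433])), (0.68, array([456., 200.]), array([0.5457, 0.4564])), (0.66, array([345., 144.]), array([0.3043, 0.2664]))]
scene cover_hinge [(0.78, array([248., 272.]), array([ 0.5383, -0.0402]))]
```

View pics/p5.png

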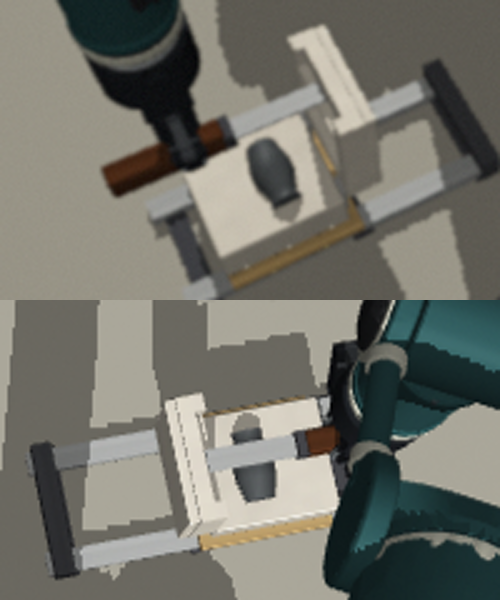

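{"name": "apply_moves", "arguments": {
  "fingers": [0, 0, 0, 0, 0, 0, 0, 0],
  "travel": [
    [0.06, 0, 0],
    [0.06, 0, 0.01],
    [0.06, 0, 0.01],
    [0.06, 0, 0.01],
    [0.06, 0, 0.01],
    [0.06, 0, 0.02],
    [0.04, 0, 0.02],
    [0, 0, 0]
  ],
  "rotation": [
    [0, 0, 0],
    [0, 0, 0],
    [0, 0, 0],
    [0, 0, 0],
    [0, 0, 0],
    [0, 0, 0],
    [0, 0, 0],
    [0, 0, 0]
  ]
}}

```text
time: 22.2
tool_pos: [0.5512, -0.1235, 0.1454]
tcp_rot: [-1.993, -2.428, -0.001]
wrist_force: [0.5, -0.9, -1.0]
width: 0.226
grip_force: 118.2
```

{"name": "apply_moves", "arguments": {
  "fingers": [0, 0],
  "travel": [
    [0.03, 0, 0.01],
    [0, 0, 0]
  ],
  "rotation": [
    [0, 0, 0],
    [0, 0, 0]
  ]
}}

```text
time: 22.4
tool_pos: [0.551, -0.1225, 0.1451]
tcp_rot: [-1.993, -2.428, -0.0]
wrist_force: [-0.5, -1.4, -0.8]
width: 0.221
grip_force: 118.2
```

{"name": "apply_moves", "arguments": {
  "fingers": [0, 0],
  "travel": [
    [0.03, 0, 0.01],
    [0, 0, 0]
  ],
  "rotation": [
    [0, 0, 0],
    [0, 0, 0]
  ]
}}

```text
time: 22.6
tool_pos: [0.5508, -0.1213, 0.1446]
tcp_rot: [1.993, 2.428, -0.0]
wrist_force: [-0.4, -2.3, -1.3]
width: 0.229
grip_force: 118.3
```

```bash
python3 d.py; python3 e.py p6
```

```text
22.6 [ 0.5508 -0.1213  0.1446] xaxis [-0.1949  0.9808 -0.0003] yawx 101.24029637313318 z [ 0.0001 -0.0003 -1.    ] F [-0.4236 -2.2762 -1.3056] w 0.22874419900330978 118.27463865280151 q6 -0.4568585275632045
top knife_tip [(0.65, array([392., 227.]), array([ 0.5246, -0.0031])), (0.65, array([306., 416.]), array([0.124 , 0.1742])), (0.65, array([135., 301.]), array([0.3546, 0.5442]))]
top cover_lip []
top carrier_face [(0.8, array([452., 224.]), array([ 0.5538, -0.1615]))]
top knife_grip [(0.89, array([156., 267.]), array([0.4289, 0.504 ])), (0.79, array([442., 217.]), array([ 0.5486, -0.114 ])), (0.61, array([245., 371.]), array([0.2139, 0.3049]))]
top cover_hinge [(0.9, array([401., 233.]), array([ 0.5263, -0.0367]))]
scene knife_tip [(0.71, array([297., 136.]), array([0.238 , 0.1613])), (0.67, array([254., 244.]), array([ 0.527 , -0.0131])), (0.53, array([456., 173.]), array([0.4658, 0.4946]))]
scene cover_lip [(0.73, array([262., 242.]), array([0.4735, 0.0084])), (0.54, array([257., 245.]), array([ 0.4791, -0.0044]))]
scene carrier_face [(0.62, array([200., 300.]), array([ 0.567 , -0.1593]))]
scene knife_grip [(0.67, array([344., 148.]), array([0.3113, 0.2615])), (0.48, array([456., 198.]), array([0.5353, 0.4608])), (0.27, array([261., 239.]), array([0.5195, 0.0036]))]
scene cover_hinge [(0.75, array([197., 272.]), array([ 0.5047, -0.1534])), (0.7, array([246., 269.]), array([ 0.5307, -0.0438])), (0.38, array([259., 240.]), array([0.4599, 0.0032]))]
```

{"name": "apply_moves", "arguments": {
  "fingers": [0, 0],
  "travel": [
    [0.03, 0, 0.01],
    [0, 0, 0]
  ],
  "rotation": [
    [0, 0, 0],
    [0, 0, 0]
  ]
}}

```text
time: 23.4
tool_pos: [0.5508, -0.1205, 0.1445]
tcp_rot: [1.992, 2.427, -0.001]
wrist_force: [0.4, -5.0, 0.1]
width: 0.227
grip_force: 118.5
```

{"name": "apply_moves", "arguments": {
  "fingers": [0, 0],
  "travel": [
    [0.03, 0, 0.01],
    [0, 0, 0]
  ],
  "rotation": [
    [0, 0, 0],
    [0, 0, 0]
  ]
}}

```text
time: 23.6
tool_pos: [0.5506, -0.1192, 0.1442]
tcp_rot: [1.992, 2.427, -0.001]
wrist_force: [-1.0, -5.5, 1.1]
width: 0.226
grip_force: 118.6
```

{"name": "apply_moves", "arguments": {
  "fingers": [0, 0, 0, 0, 0, 0, 0, 0, 0, 0, 0],
  "travel": [
    [-0.1, 0, 0],
    [-0.3, 0, 0],
    [-0.5, 0, 0],
    [-0.5, 0, -0.2],
    [-0.5, 0, -0.4],
    [-0.5, 0, -0.5],
    [0, 0, -0.5],
    [0, 0, -0.3],
    [0, 0, 0],
    [0, 0, 0],
    [0, 0, 0]
  ],
  "rotation": [
    [0, 0, 0],
    [0, 0, 0],
    [0, 0, 0],
    [0, 0, 0],
    [0, 0, 0],
    [0, 0, 0],
    [0, 0, 0],
    [0, 0, 0],
    [0, 0, 0],
    [0, 0, 0],
    [0, 0, 0]
  ]
}}

```text
time: 24.7
tool_pos: [0.5725, -0.2351, 0.2365]
tcp_rot: [-1.99, -2.426, 0.001]
wrist_force: [0.1, 0.1, -1.1]
width: 0.223
grip_force: 118.3
```

```bash
python3 e.py p7; python3 d.py .456 .321 .24; python3 -c "
import cv2
a=cv2.imread('pics/p7scene.png')[170:350,80:320];b=cv2.imread('pics/p7top.png')[150:290,320:600]
import numpy as np
cv2.imwrite('pics/p7.png',np.vstack([cv2.resize(a,(440,330),interpolation=2),cv2.resize(b,(440,220),interpolation=2)]))"
```

```text
top knife_tip [(0.92, array([453., 208.]), array([ 0.5497, -0.1158])), (0.64, array([307., 415.]), array([0.1405, 0.1717])), (0.62, array([136., 302.]), array([0.3497, 0.5121]))]
top cover_lip [(0.9, array([387., 225.]), array([ 0.5447, -0.0025]))]
top carrier_face []
top knife_grip [(0.92, array([247., 374.]), array([0.2159, 0.2883])), (0.82, array([156., 267.]), array([0.4195, 0.477 ])), (0.8, array([507., 199.]), array([ 0.57  , -0.2259]))]
top cover_hinge [(0.67, array([402., 232.]), array([ 0.5292, -0.0399]))]
scene knife_tip [(0.73, array([296., 138.]), array([0.3362, 0.1365])), (0.72, array([195., 242.]), array([ 0.5508, -0.1231])), (0.49, array([454., 172.]), array([0.5289, 0.4343]))]
scene cover_lip [(0.61, array([166., 405.]), array([ 0.7868, -0.2511])), (0.58, array([262., 240.]), array([0.469 , 0.0092]))]
scene carrier_face [(0.55, array([201., 300.]), array([ 0.5674, -0.1573]))]
scene knife_grip [(0.92, array([136., 266.]), array([ 0.5711, -0.2373])), (0.71, array([457., 200.]), array([0.6008, 0.4069])), (0.64, array([345., 151.]), array([0.4043, 0.231 ]))]
scene cover_hinge [(0.81, array([249., 269.]), array([ 0.533 , -0.0358]))]
25.3 [ 0.5736 -0.236   0.2386] xaxis [-0.1948  0.9808 -0.0001] yawx 101.23430782772994 z [ 0.0001 -0.     -1.    ] F [ 0.3547  0.6858 -0.7033] w 0.22795464309047503 118.33432674407959 q6 -0.6265745630562262
units [11.3848 -0.1364 -0.0282]
```

View pics/p7.png

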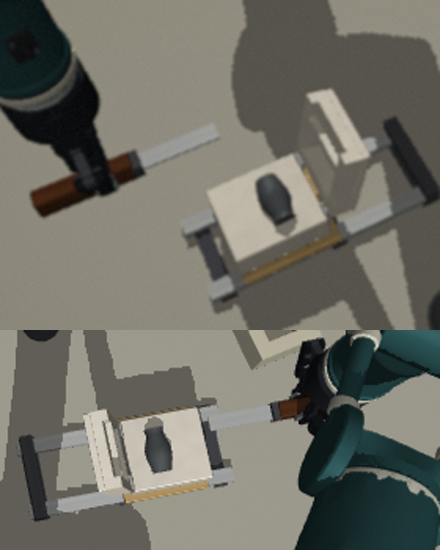

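```bash
cat > f.py <<'E'
from h import *
np.set_printoptions(precision=4,suppress=True)
C={n:read_camera(n) for n in("top","scene")}
def tri(a,b):
    A=[];B=[]
    for n,p in(("top",a),("scene",b)):
        o,d=ray(C[n],p);d/=np.linalg.norm(d);Q=np.eye(3)-np.outer(d,d);A.append(Q);B.append(Q@o)
    return np.linalg.lstsq(np.vstack(A),np.hstack(B),rcond=None)[0]
L=tri((387,225),(262,240));H=tri((402,232),(249,269));y=np.array([-.195,.981])
print("lip",L,"rel hinge y",(L[:2]-np.array([.534,-.0355]))@y,L[2]-.064, "hinge",H)
print("tip",tri((453,208),(195,242)),"grip",tri((507,199),(136,266)))
E
python3 f.py
```

```text
lip [0.5278 0.0065 0.1611] rel hinge y 0.04246239072555828 0.0970994370964039 hinge [ 0.5304 -0.0381  0.0611]
tip [ 0.5502 -0.1198  0.2426] grip [ 0.5715 -0.232   0.2409]
```

The cover leans past upright (hinge at 320,195, lip at 325,95 in the upper half). Triangulation gives about 107°, which is fully back. The casting is untouched and the carrier has not moved. Returning the knife to the board.

{"name": "apply_moves", "arguments": {
  "fingers": [0, 0, 0, 0, 0, 0, 0, 0, 0, 0, 0, 0],
  "travel": [
    [0.3, 0, 0],
    [0.6, -0.01, 0],
    [0.6, -0.01, 0],
    [0.6, -0.01, 0],
    [0.6, -0.01, 0],
    [0.6, -0.01, 0],
    [0.6, -0.01, 0],
    [0.6, -0.01, 0],
    [0.6, -0.01, 0],
    [0.6, -0.01, 0],
    [0.6, -0.01, 0],
    [0.6, -0.01, 0]
  ],
  "rotation": [
    [0, 0, 0],
    [0, 0, 0],
    [0, 0, 0],
    [0, 0, 0],
    [0, 0, 0],
    [0, 0, 0],
    [0, 0, 0],
    [0, 0, 0],
    [0, 0, 0],
    [0, 0, 0],
    [0, 0, 0],
    [0, 0, 0]
  ]
}}

```text
time: 26.6
tool_pos: [0.4998, 0.1032, 0.2388]
tcp_rot: [-1.993, -2.428, -0.001]
wrist_force: [0.9, -0.6, -0.7]
width: 0.224
grip_force: 118.3
```

{"name": "apply_moves", "arguments": {
  "fingers": [0, 0, 0, 0, 0, 0, 0, 0, 0, 0],
  "travel": [
    [0.6, -0.01, 0],
    [0.6, -0.01, 0],
    [0.6, -0.01, 0],
    [0.6, 0, 0],
    [0.6, 0, 0],
    [0.6, 0, 0],
    [0.6, 0, 0],
    [0.285, 0, 0],
    [0, 0, 0],
    [0, 0, 0]
  ],
  "rotation": [
    [0, 0, 0],
    [0, 0, 0],
    [0, 0, 0],
    [0, 0, 0],
    [0, 0, 0],
    [0, 0, 0],
    [0, 0, 0],
    [0, 0, 0],
    [0, 0, 0],
    [0, 0, 0]
  ]
}}

```text
time: 27.6
tool_pos: [0.4553, 0.3207, 0.2384]
tcp_rot: [1.992, 2.429, -0.001]
wrist_force: [-0.1, -0.3, -1.4]
width: 0.223
grip_force: 118.3
```

{"name": "apply_moves", "arguments": {
  "fingers": [0, 0, 0, 0, 0, 0, 0, 0, 0, 0, 0, 0],
  "travel": [
    [0, 0, 0],
    [0, 0, 0],
    [0, 0, 0],
    [0, 0, 0],
    [0, 0, 0],
    [0, 0, 0],
    [0, 0, 0],
    [0, 0, 0],
    [0, 0, 0],
    [0, 0, 0],
    [0, 0, 0],
    [0, 0, 0]
  ],
  "rotation": [
    [0, 0, 0.5],
    [0, 0, 1],
    [0, 0, 1],
    [0, 0, 1],
    [0, 0, 1],
    [0, 0, 1],
    [0, 0, 1],
    [0, 0, 1],
    [0, 0, 1],
    [0, 0, 1],
    [0, 0, 1],
    [0, 0, 1]
  ]
}}

```text
time: 28.8
tool_pos: [0.4561, 0.3194, 0.2386]
tcp_rot: [3.02, 0.863, -0.0]
wrist_force: [0.7, -0.1, -1.1]
width: 0.225
grip_force: 118.3
```

{"name": "apply_moves", "arguments": {
  "fingers": [0, 0, 0, 0, 0, 0, 0, 0, 0],
  "travel": [
    [0, 0, 0],
    [0, 0, 0],
    [0, 0, 0],
    [0, 0, 0],
    [0, 0, 0],
    [0, 0, 0],
    [0, 0, 0],
    [0, 0, 0],
    [0, 0, 0]
  ],
  "rotation": [
    [0, 0, 1],
    [0, 0, 1],
    [0, 0, 1],
    [0, 0, 1],
    [0, 0, 1],
    [0, 0, 1],
    [0, 0, 0.45],
    [0, 0, 0],
    [0, 0, 0]
  ]
}}

```text
time: 29.7
tool_pos: [0.456, 0.3199, 0.2386]
tcp_rot: [3.136, -0.177, 0.0]
wrist_force: [-0.8, 0.1, -1.2]
width: 0.227
grip_force: 118.3
```

```bash
cat > g.py <<'E'
exec(open("f.py").read().split("L=tri")[0])
for k in("knife_tip","knife_grip"):
    r=[(a["location"],b["location"]) for a in tip_of("top",k)[:4] for b in tip_of("scene",k)[:4]]
    for a,b in r:
        P=tri(a,b)
        e=max(np.linalg.norm(proj(C["top"],P)-a),np.linalg.norm(proj(C["scene"],P)-b))
        if e<5: print(k,P,round(e,1))
E
python3 g.py; python3 d.py .456 .321 .0205
```

```text
knife_tip [0.3586 0.5903 0.0023] 1.0
knife_tip [0.5744 0.3047 0.2407] 2.2
knife_grip [0.4556 0.3212 0.2492] 2.7
knife_grip [ 0.4447  0.5501 -0.0051] 0.8
30.15 [0.4557 0.3211 0.2386] xaxis [ 0.9937 -0.1123  0.    ] yawx -6.449153915968993 z [ 0. -0. -1.] F [-0.436   0.1635 -0.079 ] w 0.22845066284672735 118.32921981811523 q6 2.2524231937552677
units [0.005  0.0005 4.3617]
```

{"name": "apply_moves", "arguments": {
  "fingers": [0, 0, 0, 0, 0, 0, 0, 0, 0, 0],
  "travel": [
    [0, 0, 0.3],
    [0, 0, 0.6],
    [0, 0, 0.6],
    [0, 0, 0.6],
    [0, 0, 0.6],
    [0, 0, 0.6],
    [0, 0, 0.4],
    [0, 0, 0.25],
    [0, 0, 0.15],
    [0, 0, 0]
  ],
  "rotation": [
    [0, 0, 0],
    [0, 0, 0],
    [0, 0, 0],
    [0, 0, 0],
    [0, 0, 0],
    [0, 0, 0],
    [0, 0, 0],
    [0, 0, 0],
    [0, 0, 0],
    [0, 0, 0]
  ]
}}

```text
time: 31.15
tool_pos: [0.4552, 0.3207, 0.0326]
tcp_rot: [3.136, -0.177, -0.002]
wrist_force: [-0.8, -0.4, -0.5]
width: 0.224
grip_force: 118.3
```

{"name": "apply_moves", "arguments": {
  "fingers": [0, 0, 0, 0, 0],
  "travel": [
    [0, 0, 0.08],
    [0, 0, 0.06],
    [0, 0, 0.04],
    [0, 0, 0.04],
    [0, 0, 0]
  ],
  "rotation": [
    [0, 0, 0],
    [0, 0, 0],
    [0, 0, 0],
    [0, 0, 0],
    [0, 0, 0]
  ]
}}

```text
time: 31.65
tool_pos: [0.4557, 0.321, 0.0225]
tcp_rot: [3.137, -0.177, -0.0]
wrist_force: [-0.7, 0.7, -1.5]
width: 0.228
grip_force: 118.3
```

{"name": "apply_moves", "arguments": {
  "fingers": [0, 0, 0.3, 0.35, 0.5, 0.6, 0.6],
  "travel": [
    [0, 0, 0.04],
    [0, 0, 0],
    [0, 0, 0],
    [0, 0, 0],
    [0, 0, 0],
    [0, 0, 0],
    [0, 0, 0]
  ],
  "rotation": [
    [0, 0, 0],
    [0, 0, 0],
    [0, 0, 0],
    [0, 0, 0],
    [0, 0, 0],
    [0, 0, 0],
    [0, 0, 0]
  ]
}}

```text
time: 32.35
tool_pos: [0.4558, 0.3211, 0.0207]
tcp_rot: [-3.136, 0.177, -0.0]
wrist_force: [-1.1, 0.3, 0.3]
width: 0.599
grip_force: 0.0
```

{"name": "apply_moves", "arguments": {
  "fingers": [0.6, 0.6, 0.6, 0.6, 0.6, 0.6, 0.6, 0, 0, 0],
  "travel": [
    [0, 0, -0.1],
    [0, 0, -0.3],
    [0, 0, -0.5],
    [0, 0, -0.6],
    [0, 0, -0.6],
    [0, 0, -0.6],
    [0, 0, -0.6],
    [0, 0, -0.6],
    [0, 0, -0.4],
    [0, 0, 0]
  ],
  "rotation": [
    [0, 0, 0],
    [0, 0, 0],
    [0, 0, 0],
    [0, 0, 0],
    [0, 0, 0],
    [0, 0, 0],
    [0, 0, 0],
    [0, 0, 0],
    [0, 0, 0],
    [0, 0, 0]
  ]
}}

```text
time: 33.35
tool_pos: [0.4579, 0.3224, 0.2412]
tcp_rot: [-3.131, 0.177, -0.012]
wrist_force: [0.5, 0.2, 0.3]
width: 0.095
grip_force: 0.0
```

```bash
python3 g.py; python3 d.py .580 -.245 .22
```

```text
knife_tip [0.3658 0.5847 0.0113] 0.3
knife_tip [0.5734 0.3031 0.021 ] 0.8
knife_grip [0.4466 0.543  0.0177] 0.5
knife_grip [0.4557 0.3235 0.0297] 2.5
knife_grip [0.1985 0.3124 0.0271] 2.3
33.8 [0.4552 0.3206 0.2343] xaxis [ 0.9936 -0.1126 -0.0017] yawx -6.464146166109841 z [-0.0018 -0.0012 -1.    ] F [-1.1782  0.2178  0.0551] w 2.779832468734531e-05 0.0 q6 2.2525500904589864
units [ 3.7533 10.9597  0.2954]
```

{"name": "apply_moves", "arguments": {
  "fingers": [0, 0, 0, 0, 0, 0, 0, 0, 0, 0, 0, 0],
  "travel": [
    [0, 0, 0],
    [0, 0, 0],
    [0, 0, 0],
    [0, 0, 0],
    [0, 0, 0],
    [0, 0, 0],
    [0, 0, 0],
    [0, 0, 0],
    [0, 0, 0],
    [0, 0, 0],
    [0, 0, 0],
    [0, 0, 0]
  ],
  "rotation": [
    [0, 0, -0.5],
    [0, 0, -1],
    [0, 0, -1],
    [0, 0, -1],
    [0, 0, -1],
    [0, 0, -1],
    [0, 0, -1],
    [0, 0, -1],
    [0, 0, -1],
    [0, 0, -1],
    [0, 0, -1],
    [0, 0, -1]
  ]
}}

```text
time: 35.0
tool_pos: [0.4556, 0.3209, 0.235]
tcp_rot: [2.682, 1.637, -0.002]
wrist_force: [0.5, 0.5, 0.4]
width: -0.004
grip_force: 0.0
```

{"name": "apply_moves", "arguments": {
  "fingers": [0, 0, 0, 0, 0, 0, 0, 0],
  "travel": [
    [0, 0, 0],
    [0, 0, 0],
    [0, 0, 0],
    [0, 0, 0],
    [0, 0, 0],
    [0, 0, 0],
    [0, 0, 0],
    [0, 0, 0]
  ],
  "rotation": [
    [0, 0, -1],
    [0, 0, -1],
    [0, 0, -1],
    [0, 0, -1],
    [0, 0, -1],
    [0, 0, -1],
    [0, 0, -0.45],
    [0, 0, 0]
  ]
}}

```text
time: 35.8
tool_pos: [0.4556, 0.3209, 0.235]
tcp_rot: [-1.993, -2.428, 0.001]
wrist_force: [-0.2, 0.2, 0.7]
width: -0.005
grip_force: 0.0
```

{"name": "apply_moves", "arguments": {
  "fingers": [0, 0, 0, 0, 0, 0, 0, 0, 0, 0, 0, 0],
  "travel": [
    [-0.3, 0, 0],
    [-0.6, 0.02, 0],
    [-0.6, 0.02, 0],
    [-0.6, 0.02, 0],
    [-0.6, 0.02, 0],
    [-0.6, 0.02, 0],
    [-0.6, 0.02, 0],
    [-0.6, 0.02, 0],
    [-0.6, 0.02, 0],
    [-0.6, 0, 0],
    [-0.6, 0, 0],
    [-0.6, 0, 0]
  ],
  "rotation": [
    [0, 0, 0],
    [0, 0, 0],
    [0, 0, 0],
    [0, 0, 0],
    [0, 0, 0],
    [0, 0, 0],
    [0, 0, 0],
    [0, 0, 0],
    [0, 0, 0],
    [0, 0, 0],
    [0, 0, 0],
    [0, 0, 0]
  ]
}}

```text
time: 37.0
tool_pos: [0.5304, -0.018, 0.2355]
tcp_rot: [1.995, 2.427, -0.001]
wrist_force: [1.0, 0.0, -0.3]
width: 0.003
grip_force: 0.0
```

{"name": "apply_moves", "arguments": {
  "fingers": [0, 0, 0, 0, 0, 0, 0, 0, 0],
  "travel": [
    [-0.6, 0, 0],
    [-0.6, 0, 0],
    [-0.6, 0, 0],
    [-0.6, 0, 0],
    [-0.6, 0, 0],
    [-0.5, 0, 0],
    [-0.25, 0, 0],
    [0, 0, 0],
    [0, 0, 0]
  ],
  "rotation": [
    [0, 0, 0],
    [0, 0, 0],
    [0, 0, 0],
    [0, 0, 0],
    [0, 0, 0],
    [0, 0, 0],
    [0, 0, 0],
    [0, 0, 0],
    [0, 0, 0]
  ]
}}

```text
time: 37.9
tool_pos: [0.5668, -0.1994, 0.2353]
tcp_rot: [-1.994, -2.427, -0.0]
wrist_force: [1.1, 0.5, -0.3]
width: 0.001
grip_force: 0.0
```

```bash
python3 d.py .567 -.200 .036; python3 e.py p8|grep -E "face|hinge"
```

```text
37.9 [ 0.5668 -0.1994  0.2353] xaxis [-0.194  0.981  0.001] yawx 101.18752798382089 z [-0.0007  0.0009 -1.    ] F [ 1.1049  0.4804 -0.2667] w 0.001334276987968427 0.0 q6 -0.5754495685913119
units [-0.0163  0.0029  3.9864]
top carrier_face [(0.67, array([450., 221.]), array([ 0.5617, -0.1574]))]
top cover_hinge [(0.88, array([398., 234.]), array([ 0.5257, -0.029 ]))]
scene carrier_face [(0.9, array([198., 298.]), array([ 0.5632, -0.1626]))]
scene cover_hinge [(0.73, array([252., 269.]), array([ 0.5358, -0.0294]))]
```

{"name": "apply_moves", "arguments": {
  "fingers": [0, 0, 0, 0, 0, 0, 0, 0, 0, 0, 0],
  "travel": [
    [0, 0, 0.3],
    [0, 0, 0.6],
    [0, 0, 0.6],
    [0, 0, 0.6],
    [0, 0, 0.6],
    [0, 0, 0.6],
    [0, 0, 0.4],
    [0, 0, 0.28],
    [0.2, 0, 0],
    [0.2, 0, 0],
    [0.1, 0, 0]
  ],
  "rotation": [
    [0, 0, 0],
    [0, 0, 0],
    [0, 0, 0],
    [0, 0, 0],
    [0, 0, 0],
    [0, 0, 0],
    [0, 0, 0],
    [0, 0, 0],
    [0, 0, 0],
    [0, 0, 0],
    [0, 0, 0]
  ]
}}

```text
time: 39.6
tool_pos: [0.5632, -0.1743, 0.0378]
tcp_rot: [1.992, 2.428, 0.001]
wrist_force: [0.2, 0.3, 0.7]
width: 0.001
grip_force: 0.0
```

{"name": "apply_moves", "arguments": {
  "fingers": [0, 0, 0, 0, 0, 0, 0, 0, 0, 0],
  "travel": [
    [0.04, 0, 0],
    [0.04, 0, 0],
    [0.04, 0, 0],
    [0.04, 0, 0],
    [0.04, 0, 0],
    [0.04, 0, 0],
    [0.04, 0, 0],
    [0.04, 0, 0],
    [0.04, 0, 0],
    [0.04, 0, 0]
  ],
  "rotation": [
    [0, 0, 0],
    [0, 0, 0],
    [0, 0, 0],
    [0, 0, 0],
    [0, 0, 0],
    [0, 0, 0],
    [0, 0, 0],
    [0, 0, 0],
    [0, 0, 0],
    [0, 0, 0]
  ]
}}

```text
time: 40.6
tool_pos: [0.559, -0.1574, 0.0368]
tcp_rot: [1.991, 2.427, -0.002]
wrist_force: [0.1, -6.5, -0.6]
width: 0.002
grip_force: 3.1
```

```bash
python3 d.py
```

```text
40.6 [ 0.559  -0.1574  0.0368] xaxis [-0.1953  0.9807 -0.003 ] yawx 101.2617243276074 z [ 0.0011 -0.0028 -1.    ] F [ 0.1414 -6.5411 -0.5911] w 0.001999432985416457 3.077985607087612 q6 -0.5105339674848755
```

{"name": "apply_moves", "arguments": {
  "fingers": [0, 0, 0, 0, 0, 0, 0, 0, 0, 0, 0, 0],
  "travel": [
    [0.06, 0, 0],
    [0.08, 0, 0],
    [0.08, 0, 0],
    [0.08, 0, 0],
    [0.08, 0, 0],
    [0.08, 0, 0],
    [0.08, 0, 0],
    [0.08, 0, 0],
    [0.08, 0, 0],
    [0.08, 0, 0],
    [0.08, 0, 0],
    [0.08, 0, 0]
  ],
  "rotation": [
    [0, 0, 0],
    [0, 0, 0],
    [0, 0, 0],
    [0, 0, 0],
    [0, 0, 0],
    [0, 0, 0],
    [0, 0, 0],
    [0, 0, 0],
    [0, 0, 0],
    [0, 0, 0],
    [0, 0, 0],
    [0, 0, 0]
  ]
}}

```text
time: 41.8
tool_pos: [0.5494, -0.1112, 0.0368]
tcp_rot: [1.991, 2.427, -0.003]
wrist_force: [-1.0, -7.5, 0.1]
width: 0.001
grip_force: 3.2
```

{"name": "apply_moves", "arguments": {
  "fingers": [0, 0, 0, 0, 0, 0, 0, 0, 0, 0],
  "travel": [
    [0.08, 0, 0],
    [0.08, 0, 0],
    [0.08, 0, 0],
    [0.08, 0, 0],
    [0.08, 0, 0],
    [0.08, 0, 0],
    [0.06, 0, 0],
    [0.06, 0, 0],
    [0.06, 0, 0],
    [0.06, 0, 0]
  ],
  "rotation": [
    [0, 0, 0],
    [0, 0, 0],
    [0, 0, 0],
    [0, 0, 0],
    [0, 0, 0],
    [0, 0, 0],
    [0, 0, 0],
    [0, 0, 0],
    [0, 0, 0],
    [0, 0, 0]
  ]
}}

```text
time: 42.8
tool_pos: [0.5421, -0.0758, 0.0368]
tcp_rot: [1.992, 2.428, -0.004]
wrist_force: [-2.4, -6.8, 2.1]
width: 0.0
grip_force: 3.1
```

```bash
python3 d.py; python3 e.py p9|grep -E "face|hinge|lip"
```

```text
42.8 [ 0.5421 -0.0758  0.0368] xaxis [-0.1956  0.9807 -0.0025] yawx 101.2808047130606 z [-0.0006 -0.0026 -1.    ] F [-2.3725 -6.7997  2.0592] w 0.00045703095203497476 3.1202815286815166 q6 -0.3773491062939939
top cover_lip [(0.84, array([343., 232.]), array([0.5246, 0.0981]))]
top carrier_face [(0.97, array([412., 228.]), array([ 0.5441, -0.0655]))]
top cover_hinge [(0.78, array([360., 239.]), array([0.5123, 0.0598])), (0.43, array([258., 214.]), array([0.5667, 0.2991]))]
scene cover_lip [(0.6, array([300., 220.]), array([0.4394, 0.1105]))]
scene carrier_face [(0.88, array([239., 281.]), array([ 0.546 , -0.0654]))]
scene cover_hinge [(0.89, array([284., 254.]), array([0.5172, 0.0511]))]
```

{"name": "apply_moves", "arguments": {
  "fingers": [0, 0, 0, 0, 0, 0, 0, 0, 0, 0, 0, 0],
  "travel": [
    [0.04, 0, 0],
    [0.04, 0, 0],
    [0.04, 0, 0],
    [0.04, 0, 0],
    [0.04, 0, 0],
    [0.04, 0, 0],
    [0.04, 0, 0],
    [0.04, 0, 0],
    [0.04, 0, 0],
    [0.04, 0, 0],
    [0.04, 0, 0],
    [0.04, 0, 0]
  ],
  "rotation": [
    [0, 0, 0],
    [0, 0, 0],
    [0, 0, 0],
    [0, 0, 0],
    [0, 0, 0],
    [0, 0, 0],
    [0, 0, 0],
    [0, 0, 0],
    [0, 0, 0],
    [0, 0, 0],
    [0, 0, 0],
    [0, 0, 0]
  ]
}}

```text
time: 44.6
tool_pos: [0.5373, -0.0521, 0.0367]
tcp_rot: [1.992, 2.428, -0.004]
wrist_force: [-2.6, -7.6, 1.9]
width: 0.001
grip_force: 3.1
```

{"name": "apply_moves", "arguments": {
  "fingers": [0, 0, 0, 0, 0],
  "travel": [
    [0.025, 0, 0],
    [0.025, 0, 0],
    [0.025, 0, 0],
    [0.025, 0, 0],
    [0.025, 0, 0]
  ],
  "rotation": [
    [0, 0, 0],
    [0, 0, 0],
    [0, 0, 0],
    [0, 0, 0],
    [0, 0, 0]
  ]
}}

```text
time: 45.1
tool_pos: [0.5364, -0.0475, 0.0368]
tcp_rot: [1.989, 2.428, -0.006]
wrist_force: [-0.7, -15.4, 0.3]
width: 0.003
grip_force: 7.8
```

{"name": "apply_moves", "arguments": {
  "fingers": [0, 0, 0],
  "travel": [
    [0.02, 0, 0],
    [0, 0, 0],
    [0, 0, 0]
  ],
  "rotation": [
    [0, 0, 0],
    [0, 0, 0],
    [0, 0, 0]
  ]
}}

```text
time: 45.4
tool_pos: [0.5364, -0.0475, 0.0368]
tcp_rot: [1.988, 2.427, -0.007]
wrist_force: [-1.6, -15.1, 0.0]
width: 0.002
grip_force: 7.8
```

```bash
python3 d.py; python3 e.py p9|grep -E "face|hinge|lip"
```

```text
45.4 [ 0.5364 -0.0475  0.0368] xaxis [-0.1967  0.9804 -0.0061] yawx 101.3468211932437 z [ 0.0002 -0.0062 -1.    ] F [ -1.56   -15.1261   0.0216] w 0.0016177403021204208 7.778380662202835 q6 -0.3234349941437226
top cover_lip [(0.72, array([331., 232.]), array([0.524 , 0.1276]))]
top carrier_face [(0.73, array([401., 230.]), array([ 0.5367, -0.0406])), (0.37, array([331., 234.]), array([0.5241, 0.126 ]))]
top cover_hinge [(0.63, array([348., 241.]), array([0.5055, 0.0868]))]
scene cover_lip [(0.86, array([311., 219.]), array([0.444 , 0.1374])), (0.17, array([327., 354.]), array([0.7789, 0.076 ]))]
scene carrier_face [(0.66, array([252., 277.]), array([ 0.5436, -0.0356]))]
scene cover_hinge [(0.84, array([298., 248.]), array([0.5109, 0.0863]))]
```

{"name": "apply_moves", "arguments": {
  "fingers": [0, 0, 0, 0],
  "travel": [
    [0.02, 0, 0],
    [0.02, 0, 0],
    [0.02, 0, 0],
    [0, 0, 0]
  ],
  "rotation": [
    [0, 0, 0],
    [0, 0, 0],
    [0, 0, 0],
    [0, 0, 0]
  ]
}}

```text
time: 46.4
tool_pos: [0.5364, -0.0475, 0.0369]
tcp_rot: [1.984, 2.425, -0.012]
wrist_force: [-0.4, -27.8, -1.4]
width: -0.002
grip_force: 13.5
```

Stopped dead at 28 N, so it is at the end stop. Retreating.

{"name": "apply_moves", "arguments": {
  "fingers": [0, 0, 0, 0, 0, 0, 0, 0, 0, 0, 0],
  "travel": [
    [-0.06, 0, 0],
    [-0.1, 0, 0],
    [-0.3, 0, 0],
    [-0.5, 0, 0],
    [-0.6, 0, 0],
    [0, 0, -0.4],
    [0, 0, -0.6],
    [0, 0, -0.6],
    [0, 0, -0.6],
    [0, 0, -0.3],
    [0, 0, 0]
  ],
  "rotation": [
    [0, 0, 0],
    [0, 0, 0],
    [0, 0, 0],
    [0, 0, 0],
    [0, 0, 0],
    [0, 0, 0],
    [0, 0, 0],
    [0, 0, 0],
    [0, 0, 0],
    [0, 0, 0],
    [0, 0, 0]
  ]
}}

```text
time: 47.5
tool_pos: [0.5531, -0.1178, 0.1644]
tcp_rot: [1.99, 2.424, 0.004]
wrist_force: [1.3, 0.4, 0.3]
width: 0.001
grip_force: 0.0
```

```bash
python3 d.py; python3 a.py | grep -E "face|hinge|lip|rib|mould|cup|knife"; sed -i 's/(387,225),(262,240)/(331,232),(311,219)/;s/(402,232),(249,269)/(348,241),(298,248)/;s/np.array(\[.534,-.0355\])/H[:2]/' f.py; python3 f.py; python3 g.py
```

```text
47.5 [ 0.5531 -0.1178  0.1644] xaxis [-0.195   0.9808 -0.0023] yawx 101.24305909702927 z [ 0.0055 -0.0013 -1.    ] F [1.2536 0.4303 0.2734] w 0.0014394144068027744 0.0 q6 -0.4502308774837709
scene carrier_face [(0.76, array([249., 279.]), array([ 0.548, -0.042]))]
scene cover_hinge [(0.71, array([300., 249.]), array([0.513, 0.09 ]))]
scene cover_lip [(0.76, array([313., 217.]), array([0.439, 0.144]))]
scene knife [(0.82, array([455., 205.]), array([0.467, 0.528])), (0.77, array([378., 214.]), array([0.438, 0.322])), (0.68, array([358., 156.]), array([0.226, 0.34 ]))]
scene knife_grip [(0.87, array([381., 218.]), array([0.461, 0.321])), (0.55, array([343., 147.]), array([0.195, 0.305])), (0.5, array([458., 201.]), array([0.465, 0.537]))]
scene knife_tip [(0.95, array([391., 259.]), array([0.581, 0.3  ])), (0.95, array([295., 139.]), array([0.124, 0.18 ])), (0.54, array([459., 174.]), array([0.381, 0.58 ]))]
scene rib [(0.77, array([407., 204.]), array([0.43 , 0.407])), (0.66, array([254., 282.]), array([ 0.543, -0.033]))]
scene mould_half [(0.71, array([169., 403.]), array([ 0.762, -0
[... 1042 characters left out ...]
.044]))]
top rib [(0.77, array([212., 269.]), array([0.44 , 0.409])), (0.6, array([331., 235.]), array([0.528, 0.125]))]
top mould_half [(0.75, array([484., 145.]), array([ 0.765, -0.255])), (0.36, array([233., 250.]), array([0.488, 0.364]))]
top cup [(0.93, array([344., 145.]), array([0.758, 0.095]))]
lip [0.5087 0.1248 0.1664] rel hinge y 0.03682019053488986 0.10237179225201967 hinge [0.5069 0.0869 0.0598]
tip [ 0.5502 -0.1198  0.2426] grip [ 0.5715 -0.232   0.2409]
knife_tip [0.1078 0.177  0.029 ] 3.8
knife_tip [0.5805 0.3009 0.0282] 0.6
knife_tip [ 0.3581  0.5958 -0.0005] 0.7
knife_grip [0.1979 0.3133 0.0211] 1.4
knife_grip [0.4479 0.5475 0.0097] 0.2
knife_grip [0.4573 0.325  0.0147] 0.1
```

```bash
python3 -c "from workcell import *; print(finish_job())"
```

```text
the job is handed in; nothing more can be done
None
```

Job handed in at about 50 s: the cover was levered up with the knife and swung fully back (about 105°, near its 106° stop), the carrier rests against the end stop, the knife is back on its board, and the casting and the other bench items were left untouched as far as the camera checks show; no verdict was returned.

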